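Trip test of a residual-current breaker on a lab bench

TASK

Do the routine trip test on the bench power unit: press the test button of the residual-current breaker, the only one of the three devices that has a button, so that its lever drops, then lift that lever back up until it latches and stays up by itself, with the button out again. Leave the other two devices switched on and do not shift the other things standing about.

Things in the scene. Friction and masses are not known exactly. Their poses are not given: they have to be found in the camera images.
- unit: Bench power unit, fixed: grey steel case 340 mm wide (y), 195 deep (x -85 to +110 mm), 120 high at the back. Origin on the bench top; x away from the robot, z up. Its front is 45 mm high; above it a sloping panel, 150 mm long, rises at 30 degrees to a flat top. In the panel three white devices stand side by side in changing order, each 72 mm wide, 8 mm proud, with a black lever that starts up.
- rcd_face (a point): Middle of the flat front face (45 mm up the slope, 72 mm wide) of the residual-current breaker, the device with a lever and a test button. Axes: x up the slope, away from the robot; y left along the panel; z straight out of the panel, 30 degrees from vertical, towards the robot. Lever hinge: a line along y at x 0, z -8 mm; lever centred at y +16 mm; test button at x 0, y -22 mm.
- rcd_test_top (a point): Middle of the outer end of the test button of the residual-current breaker: square, dark-grey plastic, 13 x 13 mm, 7 mm proud of the white face when out. The point moves with it. Axes as rcd_face; it is pressed along -z.
- rcd_test (a joint): How far the test button is pressed in, m: 0 out, 0.006 fully in (then 1 mm proud of the face). A spring returns it: about 1 N to start it, 3 N fully in. The breaker trips when it is about 3 mm in.
- rcd_lever_tip (a point): Middle of the outer end of the residual-current breaker's lever: black paddle 20 mm wide (y), 6 mm thick, reaching 30 mm from its hinge line, on a round hub 22 mm thick that stands 3 mm proud of the face. Up, its end is 17 mm proud of the face and 17 mm up the slope from the hinge; dropped, 15 mm proud and 19 mm down the slope. Axes as rcd_face at joint 0; they turn with the lever.
- rcd_lever (a joint): Angle of that lever, rad: 0 up (on), latched; 1.3 dropped (off), leaning 40 degrees down the slope from the panel's normal; the trip throws it there. To reset, push it up the slope a little past 0 towards its stop at -0.2, button free (the button dips, then springs out as the latch catches); let go, it rests near 0, else it drops again. 3 to 5 N at its end; follow its arc, a straight push can jam.
- isolator_lever (a joint): Angle of the lever of the main isolator (the device with one lever 20 mm wide in the middle of its face and no button), rad: 0 up (on), 1.3 down. Stiff: it stays where it is put. It starts up.
- mcb_lever (a joint): Angle of the lever of the four-pole circuit breaker (the device with one lever bar 54 mm wide and no button), rad: 0 up (on), 1.3 down. Stiff: it stays where it is put. It starts up.
- mortar_mid (a point): Bystander: white porcelain mortar standing upright, 94 mm across its rim, 42 mm high. The point is at its centre, 21 mm above its underside.
- mortar_upturned_mid (a point): Bystander: white porcelain mortar upside down, 94 mm across, 42 mm high. The point is at its centre, 21 mm above its underside.
- pestle_mid (a point): Bystander: white porcelain pestle lying on the bench, 99 mm long, 25 mm thick at its head. The point is at its centre, 12.5 mm above its underside.
- media_bottle_mid (a point): Bystander: glass media bottle with an orange screw cap, 86 mm in diameter, 165 mm high. The point is at its centre, 82.5 mm above its underside.
- petri_dishes_mid (a point): Bystander: pile of four closed clear petri dishes, 91 mm in diameter, 58 mm high. The point is at its centre, 29 mm above its underside.
- tip_box_mid (a point): Bystander: closed box of pipette tips, blue with a pale lid, 122 x 85 x 70 mm. The point is at its centre, 35 mm above its underside.
- beaker_mid (a point): Bystander: yellow plastic beaker, 72 mm across its rim, 100 mm high. The point is at its centre, 50 mm above its underside.
- jar_mid (a point): Bystander: small amber jar with a white lid, 48 mm in diameter, 55 mm high, standing on the flat top of the power unit above the socket outlet. The point is at its centre, 27.5 mm above its underside.

How it is judged:
By the outcome, as a careful person would: the job done as asked, in the order asked, and still so for the second after the job is handed in, with the robot touching nothing.
It also fails if it takes over 40 s, if anything falls off the work surface, if the arm or the gripper's body presses on something with over 40 N, if the wrist force passes 120 N, or if a joint passes its speed limit or range.

ROBOT

A 6-joint arm with a two-finger parallel gripper is mounted at the origin on the work surface. World frame = base frame: x ahead of the robot, y to its left, z up, the work surface at z = 0. Lengths are in m, angles in degrees, forces in N, time in s.
With the tool pointing down it reaches from about 0.325 to 0.775 m from the base axis. Payload 5.5 kg.
Tool frame: the origin (TCP) lies at the centre of the arm's flange, where the gripper is bolted on; the fingertips stand 182 mm ahead of it and the grasp point (between the pads) lies 163 mm ahead of it; z points along the fingers, y is the line along which they close (so a half turn about z gives the same grasp; the last joint's range is limited). The gripper opens to 88 mm and grips with 3 to 60 N. Pads are 20 mm wide; open, the fingers measure 115 mm over their backs; the gripper's body (75 mm by 178 mm) begins 61 mm behind the grasp point.
Start: joints at [69.689, 5.22, 70.514, -0, 104.267, -3.249], TCP at [0.176, 0.574, 0.405] pointing down, gripper open.
Joint ranges: [-164.24, 164.24], [-49.07, 125.15], [9.68, 141.18], [-86.29, 266.29], [3.28, 154.24], [-151.56, 151.56]. Speed limits (degrees/s): [147.25, 147.25, 172.46, 180, 180, 180].

INTERFACE

Orientations are given as [roll, pitch, yaw] about the fixed x, y, z axes, in that order (R = Rz(yaw) Ry(pitch) Rx(roll)).
In Python, from station import r gives the robot as it stands. The module is installed in compiled form; this text tells all that it offers. Calls block until the motion is done:
- r.reach(position, orientation): joint-space move of the TCP to a pose.
- r.servo_line(position, rotation=None, speed=0.15): straight line of the TCP; rotation=None keeps the orientation; speed is the mean speed in m/s.
- r.move_joints(angles): joint-space move.
- r.let_go() and r.grab(squeeze=None): open the fingers fully, or close them until they stop; squeeze is the grip in N (None keeps the last).
- r.wait(seconds).
- r.inverse_kinematics(position, orientation): joint angles nearest the present ones, or None.
- r.sense(): the state.
- r.snapshot(name): name is "scene" or "top"; returns a dict with "frame" (400x640x3 uint8, red, green, blue), "fx", "fy", "cx", "cy" (pixels), "R" (3x3) and "t" (3): a world point X has camera coordinates R X + t. Camera axes: x right, y down, z forward; pixel columns grow to the right and rows downward; lengths in m; the calibration is good to about 2 mm. A picture is of the moment at which its call begins. There is no depth.
A pose or a line that the arm cannot do raises r.IKError and nothing moves.
- r.hand_in(): hands the job in; it is judged then, once.
The state is a dict: "clock": time; "joints": joint angles; "joint_vel": joint speeds; "joint_torque": joint torques, N m; "tcp_pos": TCP position; "orientation": TCP orientation; "contact_force": force on the tool from outside, world axes, zero at the start; "torque": the same for the moment, N m; "opening": finger opening in m; "gripper_force": force on a finger pad.
Only numpy, scipy, OpenCV 4.12 (cv2) and the standard library are available. Lean on these libraries where they do the work, as an engineer would, in place of code of your own. Each camera call takes 0.05 s, during which the arm holds its last target. There are 200 camera calls.

## Working session

There is one attempt and no reset: what is moved stays moved. The work goes in short steps, each a Python script; the robot and the scene stay as the last script left them, time stands still between calls to the robot, and variables do not carry over. Pictures are saved under pics/ and viewed, at most 10 in all, crops included, and the job is handed in when it is done.

```bash
mkdir -p pics; python3 - <<'E'
from station import r
import cv2,pickle
for n in("scene","top"):
    s=r.snapshot(n); pickle.dump(s,open(f"{n}.pkl","wb")); cv2.imwrite(f"pics/{n}0.png",s["frame"][:,:,::-1])
    print(n,s["fx"],s["fy"],s["cx"],s["cy"],s["R"],s["t"])
print(r.sense())
E
```

```text
scene 364.4637069765148 364.4637069765148 318.61789031780296 205.8423345833771 [[-0.35909609  0.9332837  -0.00561628]
 [ 0.73500812  0.2790876  -0.61795888]
 [-0.57516351 -0.22603463 -0.78619036]] [ 0.15779838 -0.38591116  1.43720822]
top 448.3366841571021 448.3366841571021 316.8994967718656 205.50085093395492 [[-0.02385033 -0.99970636  0.00428406]
 [-0.98846477  0.02294061 -0.14970349]
 [ 0.14956125 -0.00780512 -0.98872166]] [0.05177973 0.62665519 1.02469156]
{'clock': 0.1, 'joints': array([ 6.96882259e+01,  5.25916204e+00,  7.05722885e+01, -1.01298353e-03,
        1.04266392e+02, -3.24783614e+00]), 'joint_vel': array([ 0.05951127, -0.17516949, -0.14352516,  0.00564325,  0.04555873,
        0.02243127]), 'joint_torque': array([ 1.85855781e-03, -4.47856557e+01, -4.07569063e+01,  6.99308747e-02,
        2.84507149e-02, -1.02221941e-04]), 'tcp_pos': array([0.17608016, 0.57364428, 0.40364237]), 'orientation': array([-1.79902259e+02, -4.56266386e-03,  1.62935809e+02]), 'contact_force': array([-0.34727279,  0.44725767,  0.15599354]), 'torque': array([ 0.03040109, -0.02394502,  0.00355254]), 'gripper_force': 0.0, 'opening': 0.08801528020116595}
```

View pics/scene0.png

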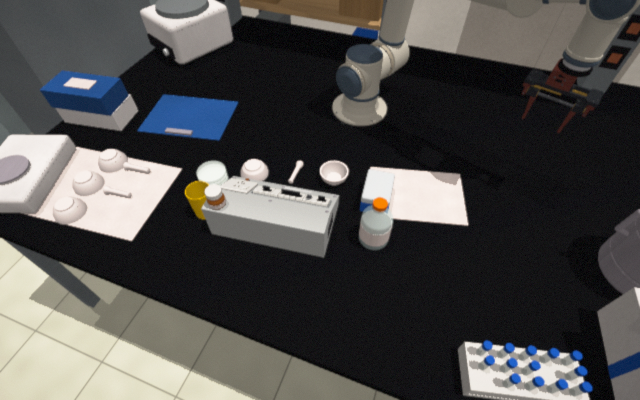

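View pics/top0.png

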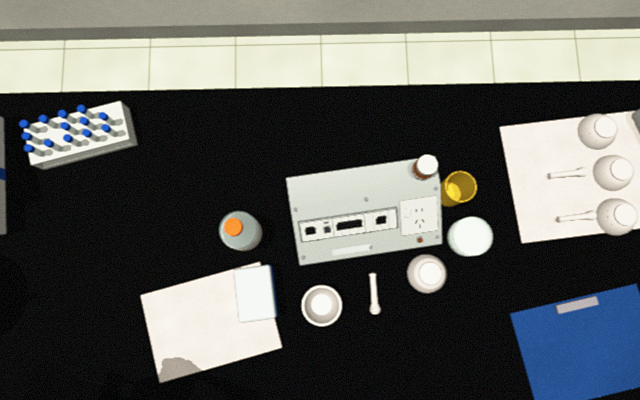

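The scene view shows the unit from behind. The top view shows the sloping panel at about (300–440, 205–260) px, with the devices at about (318,230), (350,225) and (381,220). I'll enlarge that part.

```bash
python3 - <<'E'
import cv2,pickle
f=pickle.load(open("top.pkl","rb"))["frame"][:,:,::-1]
cv2.imwrite("pics/crop0.png",cv2.resize(f[150:290,280:450],None,fx=4.5,fy=4.2,interpolation=cv2.INTER_CUBIC))
E
```

```text
(no output)
```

View pics/crop0.png

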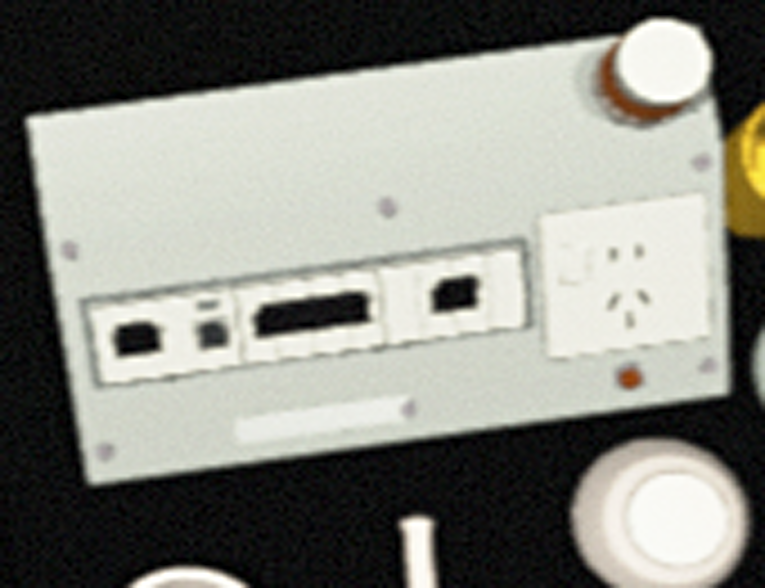

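The residual-current breaker is the leftmost device in the top view, with its lever at crop (137,338) and its button at crop (212,333). The wide-bar MCB is next to it, then the isolator. I'll fit the unit pose from the case corners, then cast the button ray onto its known plane.

```bash
cat > h.py <<'E'
import numpy as np,pickle,cv2
from scipy.optimize import least_squares
from scipy.spatial.transform import Rotation as Ro
s=pickle.load(open("top.pkl","rb")); R,t=np.array(s["R"]),np.array(s["t"])
px=lambda c:np.array([280+(c[0]+.5)/4.5-.5,150+(c[1]+.5)/4.2-.5])
def ray(p): d=R.T@np.array([(p[0]-s["cx"])/s["fx"],(p[1]-s["cy"])/s["fy"],1]); return -R.T@t,d
def onplane(p,n,q): o,d=ray(p); return o+d*(n@(q-o))/(n@d)
ez=np.array([0,0,1.])
E
python3 - <<'E'
from h import *
P={}
for k,c,z in(("BL",(27,117),.12),("FL",(88,485),.045),("FR",(730,393),.045)):
    P[k]=onplane(px(c),ez,ez*z); print(k,P[k])
loc={"BL":(.110,.17),"FL":(-.085,.17),"FR":(-.085,-.17)}
print("width",np.linalg.norm(P["FL"]-P["FR"]),"depth",np.linalg.norm((P["FL"]-P["BL"])[:2]))
f=lambda q:np.concatenate([np.array([np.cos(q[2])*a-np.sin(q[2])*b+q[0],np.sin(q[2])*a+np.cos(q[2])*b+q[1]])-P[k][:2] for k,(a,b) in loc.items()])
q=least_squares(f,[.5,0,0]).x; print("unit",q[:2],np.degrees(q[2]),"res mm",f(q).round(4)*1e3)
U=Ro.from_euler("z",q[2]).as_matrix(); F=U@Ro.from_euler("y",-30,degrees=True).as_matrix()
n=F[:,2]; edge=U@[-.085,0,.045]+[q[0],q[1],0]
B=onplane(px((212,333)),n,edge+n*.015)
L=onplane(px((137,338)),n,edge+n*.020)
C=[onplane(px(c),n,edge+n*.008) for c in((88,299),(100,386),(244,368),(233,292))]  # device face corners
print("B",B,"btn-lever in F",F.T@(L-B))
c=np.mean(C,0); print("face from corners",c,"size",[F.T@(C[3]-C[0]),F.T@(C[1]-C[0])])
face=B-F@[0,-.022,.007]; print("face from button",face,"diff F",F.T@(face-c))
print("face along slope from edge",F.T@(face-edge))
pickle.dump((F,face,c),open("fit.pkl","wb"))
from station import r
for sg in(1,-1):
    M=np.column_stack([np.cross(sg*F[:,0],-n),sg*F[:,0],-n]); e=Ro.from_matrix(M).as_euler("xyz",degrees=True)
    print(sg,e,[r.inverse_kinematics(list(face+F@[0,-.022,d]+n*.182),list(e)) for d in(.007,.12)])
E
```

```text
BL [0.68195574 0.10635098 0.12      ]
FL [0.48752501 0.08199692 0.045     ]
FR [ 0.53091196 -0.25659309  0.045     ]
width 0.34135849753181713 depth 0.19595006740836549
unit [ 0.59378994 -0.07643753] 7.251070258004957 res mm [-0.5 -0.3  0.5 -0.5  0.   0.8]
B [0.56565053 0.01664088 0.10206169] btn-lever in F [0.0054995  0.03747892 0.005     ]
face from corners [0.56491202 0.03941444 0.09521537] size [array([-7.65147202e-03, -7.21102072e-02, -7.85983061e-17]), array([-5.17556962e-02,  1.28796375e-03, -2.21512407e-17])]
face from button [0.56634575 0.0389067  0.09599951] diff F [ 1.56829652e-03 -6.84638676e-04  1.05185919e-16]
face along slope from edge [0.08814262 0.11788571 0.008     ]
1 [150.           0.          97.25107026] [array([ -5.75985573, -27.07541706, 115.79171335,   7.31657226,
        62.11880325, -14.75219963]), array([ -7.93280747, -38.0457361 , 112.95626493,   7.75383928,
        76.08646639, -15.10156526])]
-1 [-150.            0.          -82.74892974] [None, None]
```

The fit agrees with the known sizes: width 341 mm against 340, residual under 1 mm. Next I approach and press until the force shows the end stop.

```bash
cat >> h.py <<'E'
F,fa,fb=pickle.load(open("fit.pkl","rb")); face=(fa+fb)/2; n=F[:,2]
eul=list(Ro.from_matrix(np.column_stack([np.cross(F[:,0],-n),F[:,0],-n])).as_euler("xyz",degrees=True))
tip=lambda x,y,z: list(face+F@[x,y,z]+n*.182)      # TCP for a fingertip point in rcd_face axes
from station import r
def force(): return F.T@np.array(r.sense()["contact_force"])
E
python3 - <<'E'
from h import *
r.grab(10); print(r.sense()["clock"])
r.reach(tip(0,-.022,.12),eul); print(r.sense()["clock"],force())
r.servo_line(tip(0,-.022,.013),speed=.1); r.wait(.1); f0=force(); print(r.sense()["clock"],f0,r.sense()["opening"])
z=.011
while z>-.0035:
    r.servo_line(tip(0,-.022,z),speed=.02); r.wait(.05); f=force()-f0
    a=F.T@(np.array(r.sense()["tcp_pos"])-face)-[0,0,.182]
    print(round(z,4),f.round(2),(a*1e3).round(1),r.sense()["clock"])
    if f[2]>5.5: break
    z-=.001
r.servo_line(tip(0,-.022,.06),speed=.15); print(force(),r.sense()["clock"])
E
```

```text
1.4417
3.7667 [-0.5765724   0.94143493  0.77297785]
5.0833 [-0.4749157   0.20026201  0.13292569] 0.0006361230353316833
0.011 [-0.1  -0.09 -0.64] [ -0.  -22.   11.1] 5.3833
0.01 [-0.26 -0.42 -0.35] [ -0.  -22.    9.9] 5.6833
0.009 [ 0.4   0.45 -0.5 ] [ -0.  -22.    8.9] 5.9833
0.008 [ 0.07 -0.92  0.59] [ -0. -22.   8.] 6.2833
0.007 [ 0.63 -0.15  1.49] [  0.1 -22.    7.1] 6.5833
0.006 [ 1.14 -0.09  1.78] [  0.1 -22.    6.1] 6.8833
0.005 [1.74 0.17 1.54] [  0.1 -22.    5. ] 7.1833
0.004 [ 1.16 -0.67  1.81] [ -0.  -22.    3.9] 7.4833
0.003 [ 0.58 -1.08  2.14] [ -0. -22.   3.] 7.7833
0.002 [-0.29  0.73  2.76] [ -0.1 -22.    2. ] 8.0833
0.001 [-1.8  -0.06  6.87] [  0.1 -22.    1.4] 8.3833
[ 0.24609942  0.02171867 -0.16404888] 8.925
```

Contact came at 7.5 mm and the end stop at about 1.3 mm, so the button went fully in and the heights are right. Now I move below the lever and look.

```bash
python3 - <<'E'
from h import *
r.servo_line(tip(-.058,.016,.05),speed=.15)
f=[r.snapshot(k)["frame"][:,:,::-1] for k in("top","scene")]
a=cv2.resize(f[0][150:290,260:450],(760,560)[:2] and (400,295)); b=cv2.resize(f[1][150:260,180:380],(400,220))
cv2.imwrite("pics/trip.png",np.vstack([cv2.resize(f[0][160:280,280:440],(560,420))[:350],cv2.resize(f[1][160:250,190:350],(560,240))]))
print(r.sense()["clock"])
E
```

```text
9.6417
```

View pics/trip.png

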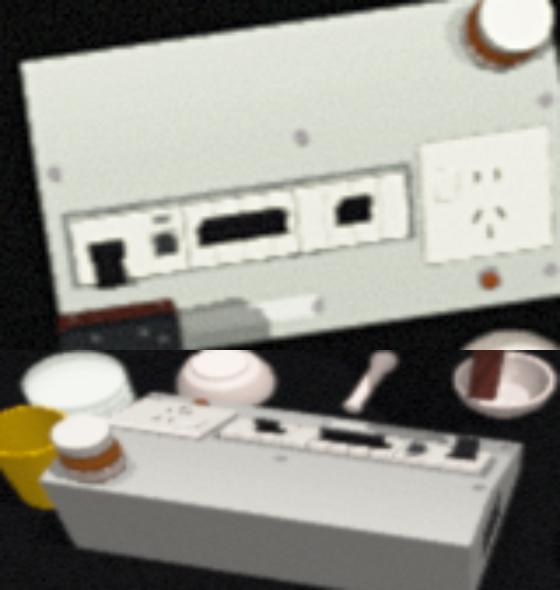

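The picture shows the breaker's lever dropped (black, reaching down the slope at about (108,262)), the other two levers still up, and the finger waiting just below. Next I push the lever up along its arc.

```bash
python3 - <<'E'
from h import *
r.servo_line(tip(-.058,.016,.005),speed=.1); r.wait(.1); f0=force(); print(f0,r.sense()["clock"])
h=13.5; up=34.2
for th in list(range(-46,30,6))+list(range(30,58,2)):
    a=np.radians(th); zf=np.interp(th,[-40,45],[12.5,19]); ends=30*np.sin(a)-3*np.cos(a)
    x=min(ends, (zf-3*np.sin(a))/np.cos(a)*np.sin(a)-3*np.cos(a))
    r.servo_line(tip((x-h)/1e3,.016,(zf-8)/1e3),speed=.04); f=force()-f0
    p=(F.T@(np.array(r.sense()["tcp_pos"])-face)-[0,0,.182])*1e3
    print(th,round(x-h,1),p.round(1),f.round(1),round(r.sense()["clock"],2))
    if abs(f).max()>14: break
r.servo_line(tip(-.05,.016,.025),speed=.08); r.servo_line(tip(-.075,.016,.07),speed=.15); r.wait(.2)
f=[r.snapshot(k)["frame"][:,:,::-1] for k in("top","scene")]
cv2.imwrite("pics/reset.png",np.vstack([cv2.resize(f[0][160:280,280:440],(560,420))[:350],cv2.resize(f[1][160:250,190:350],(560,240))]))
print(r.sense()["clock"])
E
```

```text
[-0.42706099 -0.36846813  0.72717764] 10.3417
-46 -37.2 [-37.2  16.    4.3] [ 0.8  0.6 -0.2] 11.02
-40 -35.1 [-35.1  16.    4.5] [ 1.2  1.3 -1.4] 11.27
-34 -32.8 [-33.   16.    4.8] [ 0.1  0.5 -1.5] 11.52
-28 -30.2 [-30.6  16.    5.2] [-4.1  0.4  2.5] 11.77
-22 -27.5 [-27.5  16.    5.9] [-2.9  0.7  1.7] 12.02
-16 -24.7 [-24.4  16.    6.5] [-1.7  0.5  0.4] 12.27
-10 -21.7 [-21.4  16.    6.8] [-0.9  0.3 -0.6] 12.52
-4 -18.6 [-18.4  16.    7.2] [-1.1  0.6 -0.5] 12.77
2 -16.0 [-15.8  16.    7.8] [-1.4  1.1  0.2] 13.02
8 -14.3 [-14.3  16.    8.1] [-1.3  0.2 -1.5] 13.27
14 -12.4 [-12.8  16.    8.3] [-3.9  0.4  0.9] 13.52
20 -10.5 [-11.2  16.    8.4] [-5.   0.4 -1. ] 13.77
26 -8.3 [-8.7 16.   9.1] [-4.8  0.5 -1.7] 14.02
30 -6.7 [-6.4 16.  10.1] [-3.9  0.1 -1.3] 14.27
32 -5.8 [-5.5 16.  10.2] [-3.7 -0.1 -1.5] 14.52
34 -4.9 [-4.7 16.  10.3] [-2.7  0.2 -1.3] 14.77
36 -3.9 [-3.6 16.  10.5] [-2.6  0.7 -0.6] 15.02
38 -2.9 [-2.4 16.  10.8] [-1.9 -0.5 -0.5] 15.27
40 -1.8 [-1.3 16.  11. ] [-0.9  0.4 -0.5] 15.52
42 -0.6 [-0.5 16.  10.9] [-2.3 -0.   0.5] 15.77
44 0.6 [ 0.5 16.  10.8] [-2.8  0.6 -1.3] 16.02
46 1.9 [ 1.8 16.  10.9] [-2.4  0.8 -0.4] 16.27
48 3.1 [ 3.2 16.  11. ] [-1.9  0.3 -0.2] 16.52
50 4.5 [ 4.7 16.  11.1] [-2.4  0.4 -0.8] 16.77
52 5.9 [ 5.7 16.  10.9] [-4.   0.4  1.4] 17.02
54 7.5 [ 6.5 16.  10.7] [-9.2 -0.2  6.5] 17.27
56 9.3 [ 7.4 16.  10.5] [-14.5   0.9  12.6] 17.52
19.2167
```

View pics/reset.png

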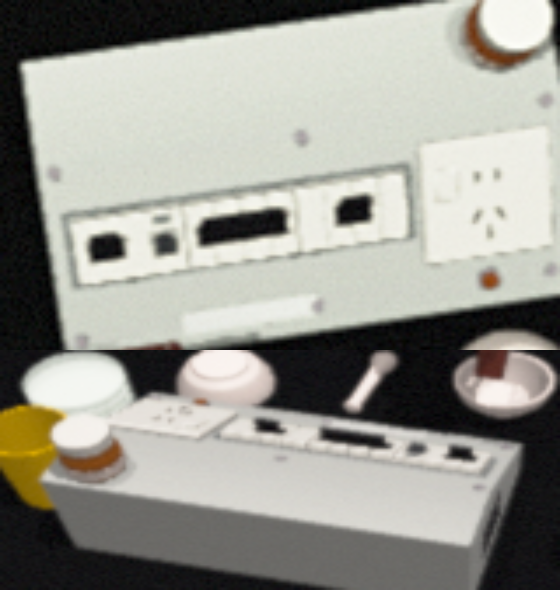

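The picture shows the breaker's lever back up (about (107,245)), the button at (163,243), and the other levers and the jar unchanged. I'll back off, compare numerically with the first image, and hand in if they match.

```bash
python3 - <<'E'
from h import *
r.servo_line(tip(-.09,.016,.14),speed=.15); r.wait(.5)
d=cv2.absdiff(r.snapshot("top")["frame"],s["frame"]).max(2)
d=cv2.blur(d,(3,3)); print("max diff panel",d[205:245,298:440].max(),"button",d[222:236,321:332].max(),"lever",d[222:240,302:320].max())
ok=d[205:245,298:440].max()<40; print(ok,force(),r.sense()["clock"])
if ok: print(r.hand_in())
E
```

```text
Traceback (most recent call last):
station.IKError: the arm cannot follow that straight line within its joint ranges
```

```bash
python3 - <<'E'
from h import *
r.wait(.5)
d=cv2.absdiff(r.snapshot("top")["frame"],s["frame"]).max(2)
d=cv2.blur(d,(3,3)); print("panel",d[205:238,298:440].max(),"button",d[222:236,321:332].max(),"lever",d[222:238,302:320].max())
ok=d[205:238,298:440].max()<40; print(ok,force(),r.sense()["clock"])
if ok: print(r.hand_in())
E
```

```text
panel 9 button 5 lever 8
True [-0.50270028 -0.06424903  0.45837194] 19.7667
the job is handed in; nothing more can be done
None
```

The trip test is done and handed in at 19.8 s: the button press dropped the residual-current breaker's lever, and pushing it back up latched it. The final image matched the starting one across the panel: lever up, button out, the other two devices still on, and the robot clear of everything.

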